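# Reset the ice shaver through its push-latch cover

### The job

The ice shaver has tripped its cut-out. On its low switch box, press the flat metal cover so that it pops open, press the round reset button underneath all the way in, then push the cover down again until it latches and stays shut. It is all done by pushing, nothing needs gripping; leave the syrup bottle, the stack of bowls and the spoon where they are.

Things in the scene. Friction and masses are not known exactly. Their poses are not given: they have to be found in the camera images.
- switch_box: Low pale-blue metal switch box, fixed to the table, 180 (x) by 200 (y) by 75 mm high; origin at the centre of its underside, z up. Its top has a well 125 (x) by 120 mm, 35 mm deep, centred 7.5 mm along +x, closed by the cover. The box's -x side, where the hinge is, faces roughly towards the robot.
- cover (a joint): Cover angle, rad: 0 shut and flush (latched: about 0.005), positive open, hard stop at -0.066. Push-push latch: press the shut cover to at least -0.045 and let go; a spring swings it up in about 1 s to about 1.2. To shut it, push it from there back down, again to at least -0.045, and let go. About 3 N at 100 mm from the hinge. Once popped it must have opened past 0.3 before it can latch.
- cover_hinge (a point): Middle of the hinge line, along the box's y, in the plane of the cover's outer face; 55 mm from the box's origin along its -x, 75 mm above the table. The cover opens up and towards the box's -x side, so the open cover's outer face looks to the box's -x and its free edge stands about 112 mm above the box top.
- cover_press (a point): Pressing point on the aluminium cover (120 mm from hinge to free edge, 110 mm wide, 6 mm thick), marked by three dark ribs: on its outer face, on the middle line, 100 mm from the hinge. Moves with the cover; 75 mm above the table when shut. A press of -0.045 rad is 4.5 mm deep here, the hard stop 6.6 mm.
- reset (a joint): Travel of the reset button in m: 0 is out, 0.006 is fully in. Springs back when let go. About 5 N presses it fully in.
- reset_top (a point): Centre of the top of the round steel reset button, 32 mm in diameter, pressed straight down; it stands in the well under the cover, 95 mm from the hinge line on the middle line, top 62 mm above the table (13 mm below the box top). Moves with the button.
- syrup: Bystander: upright amber syrup bottle, 64 mm in diameter, 200 mm high, loose; origin at the centre of its underside.
- bowls: Bystander: upright nest of white foam bowls, 113 mm in diameter, 88 mm high, loose; origin at the centre of its underside.
- spoon: Bystander: metal spoon with a wooden handle lying beyond the box, about 200 mm long along its own x, loose; origin on its underside.

How it is judged:
By the outcome, as a careful person would: the job done as asked, in the order asked, and still so for the second after the job is handed in, with the robot touching nothing.
It also fails if it takes over 54 s, if anything falls off the work surface, if the arm or the gripper's body presses on something with over 40 N, if the wrist force passes 120 N, or if a joint passes its speed limit or range.

### The arm

A 6-joint arm with a two-finger parallel gripper is mounted at the origin on the work surface. World frame = base frame: x ahead of the robot, y to its left, z up, the work surface at z = 0. Lengths are in mm, angles in rad, forces in N, time in s.
With the tool pointing down it reaches from about 350 to 975 mm from the base axis. Payload 7.1 kg.
Tool frame: the origin (TCP) lies midway between the tips of the shut fingers; the grasp point (between the pads) lies 19 mm behind it (ctrl.grasp_offset is the distance from the TCP to the grasp point, in mm); z points along the fingers, y is the line along which they close (so a half turn about z gives the same grasp; the last joint's range is limited). The gripper opens to 88 mm and grips with 3 to 60 N. Pads are 20 mm wide; open, the fingers measure 115 mm over their backs; the gripper's body (75 mm by 178 mm) begins 61 mm behind the grasp point.
Start: joints at [1.113, 0.423, 1.63, -0, 1.089, -0.019], TCP at [265.501, 565.786, 193.375] pointing down, gripper open.
Joint ranges: [-3, 3], [-0.9, 2.11], [0.09, 2.58], [-1.31, 4.45], [0.11, 2.69], [-2.54, 2.54]. Speed limits (rad/s): [2.39, 2.39, 3.01, 3.14, 3.14, 3.14].

### API

Orientations are given as a rotation vector (axis times angle).
In Python, from workcell import ctrl gives the robot as it stands. The module is installed in compiled form; this text tells all that it offers.
- The arm moves only by the tool servo_tool, never from a script. Its argument "rows" is a list of rows, each a list of 7 numbers: the turn, a rotation vector about the tool's x, y, z as a fraction of full scale, then the shift along the tool's x, y, z as a fraction of full scale, then the finger opening in mm, from 0 to 87.8. A call has 1 to 10 rows; each row is the pose to reach, as a shift and turn from the pose commanded when the call began, along the tool's axes at that moment; what a row does not reach only later rows make up. Full scale, the value 1, is 20 cm for a shift and 1.5 rad for a turn. A row lasts 1/8 s, in which the tool goes at most 62.5 mm and 10.7 degrees, less where a joint would pass 70% of its speed; a pose out of reach is approached as far as the arm can. A call with a number of a shift or a turn outside -1 to 1 is refused whole. A call with a gripper value outside its range is refused whole. The fingers move at their own pace and stop on an object; the grip force is fixed at half the most. Time passes only in rows, so rows that repeat a pose let the fingers close. It gives the time, the measured TCP pose, the force, the opening and the grip force at its end, in the units of the state.
- ctrl.get_obs(): the state, without advancing time (a new reading comes with each control period).
- ctrl.get_image(name): name is "scene" or "top" or "wrist"; returns (picture, depth): 420x560x3 uint8, red, green, blue; 420x560 float32, mm along the optical axis (not along the pixel's ray), 0 where there is no reading.
- ctrl.camera_info(name): a dict with "intrinsics" (3x3 intrinsics, pixels), "R" (3x3) and "t" (3): a world point X has camera coordinates R X + t. Camera axes: x right, y down, z forward; pixel columns grow to the right and rows downward; lengths in mm; the calibration is good to about 2 mm. A picture is of the moment at which its call begins: read the wrist's pose just before it. camera_info takes no time and is no camera call; for the wrist camera it gives the pose at the moment of the call.
- ctrl.close_job(): hands the job in; it is judged then, once.
The state is a dict: "t": time; "qpos": joint angles; "qvel": joint speeds; "joint_torque": joint torques, N m; "ee_pos": TCP position; "orientation": TCP orientation; "ft_force": force on the tool from outside, world axes, zero at the start; "moment": the same for the moment, N m; "width": finger opening in mm; "grasp_force": force on a finger pad.
Only numpy, scipy, OpenCV 4.12 (cv2) and the standard library are available. Lean on these libraries where they do the work, as an engineer would, in place of code of your own. Each camera call takes 0.05 s, during which the arm holds its last target. There are 200 camera calls.

## Working session

There is one attempt and no reset: what is moved stays moved. The work goes in short steps, Python scripts to look and compute and a tool call to move; the robot and the scene stay as the last step left them, time stands still between calls to the robot, and variables do not carry over. Pictures are saved under pics/ and viewed, at most 10 in all, crops included, and the job is handed in when it is done.

Besides the shell and the picture viewer there is one more tool, called after "Emit:" in YAML: its name, and indented under it one key for each argument. servo_tool: Moves the arm, as the interface text tells. Its arguments: {"type":"object","properties":{"rows":{"type":"array","items":{"type":"array","items":{"type":"number"}}}},"required":["rows"]}

```bash
mkdir -p pics
cat > h.py <<'E'
import numpy as np, cv2
from workcell import ctrl
def cloud(name):
    info=ctrl.camera_info(name); im,d=ctrl.get_image(name)
    K,R,t=[np.array(info[k]) for k in("intrinsics","R","t")]
    v,u=np.indices(d.shape); 
    P=np.stack([(u-K[0,2])/K[0,0]*d,(v-K[1,2])/K[1,1]*d,d],-1)
    return im,d,(P-t)@R
E
python3 - <<'E'
from h import *
o=ctrl.get_obs(); print({k:np.round(v,3) for k,v in o.items()})
for n in("top","scene"):
    im,d,X=cloud(n); cv2.imwrite(f"pics/{n}0.png",im[:,:,::-1]); np.savez(f"{n}0.npz",im=im,d=d,X=X)
E
```

```text
{'t': np.float64(0.0), 'qpos': array([ 1.113,  0.424,  1.631, -0.   ,  1.089, -0.019]), 'qvel': array([0.002, 0.   , 0.   , 0.   , 0.001, 0.   ]), 'joint_torque': array([-2.0000e-03, -5.4463e+01, -2.7366e+01,  6.4000e-02,  2.3000e-02,
       -0.0000e+00]), 'ee_pos': array([265.252, 565.267, 192.602]), 'orientation': array([-6.840e-01, -3.066e+00,  2.000e-03]), 'ft_force': array([-0.477, -0.242,  0.365]), 'moment': array([-0.079, -0.037, -0.042]), 'grasp_force': np.float64(0.0), 'width': np.float64(87.695)}
```

View pics/top0.png

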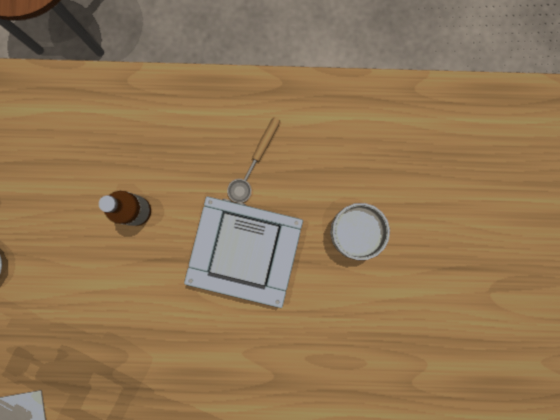

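View pics/scene0.png

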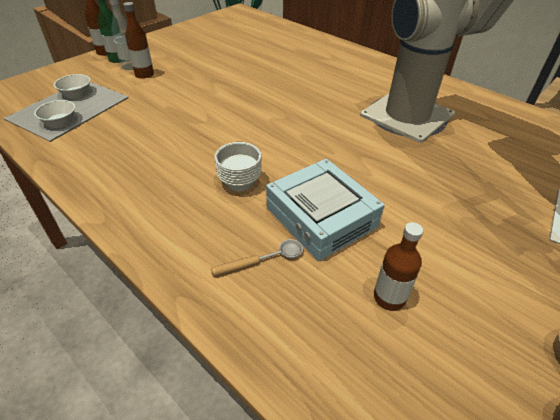

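The top view shows the box's top with corners at about (207,198), (302,218), (282,307), (186,287) and the ribs at (249,227). The bottle is to its left, the bowls are at (360,232), and the spoon's bowl is at (239,190).

Run:
```python
from h import *
for n in("top","scene"):
    z=np.load(n+"0.npz"); X=z["X"]; im=z["im"]
    m=(abs(X[...,2]-75)<6)&(z["d"]>0)
    k,lab,st,c=cv2.connectedComponentsWithStats(cv2.morphologyEx(m.astype(np.uint8),cv2.MORPH_CLOSE,np.ones((3,3))))
    i=1+np.argmax(st[1:,4]); p=X[(lab==i)&m]; print(n,st[i],np.median(p[:,2]))
    r=cv2.minAreaRect(p[:,:2].astype(np.float32)); print(r); print(cv2.boxPoints(r).round(1))
    for u,v in ([(249,227),(234,222),(265,233),(243,255),(207,198),(302,218),(282,307),(186,287),(239,190),(360,232)] if n=="top" else [(307,203)]): print(u,v,X[v,u].round(1))
    # dark rib pixels
    q=m&(lab==i); g=im.sum(-1)
z=np.load("top0.npz");im=z["im"].sum(-1);X=z["X"]
s=np.zeros(im.shape,bool);s[219:236,232:268]=1
b=X[s&(im<330)]; print("ribs",len(b),b.mean(0))
q=X[(X[...,2]>100)&(X[...,0]>300)&(z["d"]>0)];print("tall",q.min(0),q.max(0))
```

```text
top [ 184  197  119  111 9064] 74.63818053787632
((543.7544555664062, 88.44083404541016), (200.1465301513672, 180.21768188476562), 77.94708251953125)
[[434.7   9.4]
 [611.  -28.2]
 [652.8 167.5]
 [476.5 205.1]]
249 227 [592.8  77.8  75.2]
234 222 [601.9 107.9  75.3]
265 233 [581.8  45.7  74.3]
243 255 [537.2  87.9  75.9]
207 198 [648.2 163.1  76.4]
302 218 [ 6.175e+02 -3.000e+01  3.000e-01]
282 307 [ 4.29e+02  7.50e+00 -2.00e-01]
186 287 [464.9 211.6  -3.6]
239 190 [673.5 105.9   2.5]
360 232 [ 589.6 -146.2   51.4]
scene [ 266  158  119   83 5153] 76.57239412668494
((542.8765258789062, 89.0098876953125), (203.02674865722656, 183.10281372070312), 77.85801696777344)
[[432.    9. ]
 [611.  -29.5]
 [653.7 169. ]
 [474.7 207.5]]
307 203 [592.5  81.3  76.9]
ribs 117 [598.47978291  68.1570606   73.89259621]
tall [592.0284255  290.51135378 100.1871706 ] [654.04110533 349.80251974 203.05277376]
```

The box is consistent in both cameras: 180×200, z≈75, yaw −12.1°, origin (543.5, 88.7). Next I write a helper that gives the shift and turn fractions for targets in the hinge frame.

```bash
cat >> h.py <<'E'
from scipy.spatial.transform import Rotation as Ro
yaw=np.radians(-12.1); e=np.array([np.cos(yaw),np.sin(yaw),0]); f=np.array([-e[1],e[0],0]); zz=np.array([0,0,1.])
H=np.array([543.5,88.7,75])-55*e
def frac(x,y,h,tilt=0):
    "TCP target: x from hinge, y, h above box top"
    o=ctrl.get_obs(); R=Ro.from_rotvec(o["orientation"])
    tz=-np.sin(tilt)*e-np.cos(tilt)*zz; Rt=Ro.from_matrix(np.stack([np.cross(f,tz),f,tz],1))
    p=H+x*e+y*f+h*zz
    return np.r_[(R.inv()*Rt).as_rotvec()/1.5, R.inv().apply(p-o["ee_pos"])/200].round(4)
def where():
    o=ctrl.get_obs(); d=o["ee_pos"]-H
    print("t",o["t"],"box xyh",np.round([d@e,d@f,d[2]],1),"F",o["ft_force"].round(1),"q",o["qpos"].round(2))
E
python3 -c "
from h import *
where(); print(frac(100,0,60))"
```

```text
t 0.1 box xyh [-317.   407.7  117.7] F [ 0.4 -0.3 -0.7] q [ 1.11  0.42  1.63  0.    1.09 -0.02]
[-9.0000e-04 -1.0000e-04 -1.5170e-01 -2.4911e+00 -1.5152e+00  2.9040e-01]
```

Emit:
servo_tool:
  rows:
    - [0, 0, 0, -0.25, -0.15, 0, 0]
    - [0, 0, 0, -0.5, -0.3, 0, 0]
    - [0, 0, 0, -0.75, -0.45, 0, 0]
    - [0, 0, 0, -1, -0.6, 0, 0]

```text
t: 0.6
ee_pos: [396.2, 370.5, 193.2]
orientation: [-0.683, -3.066, 0.0]
ft_force: [1.0, 0.2, -0.0]
width: 51.2
grasp_force: 0.0
```

Emit:
servo_tool:
  rows:
    - [0, 0, 0, -0.25, -0.15, 0, 0]
    - [0, 0, 0, -0.5, -0.3, 0, 0]
    - [0, 0, 0, -0.75, -0.45, 0, 0]
    - [0, 0, 0, -1, -0.6, 0, 0]

```text
t: 1.1
ee_pos: [526.3, 176.8, 193.2]
orientation: [-0.684, -3.066, 0.0]
ft_force: [1.1, 1.6, -0.5]
width: 11.0
grasp_force: 0.0
```

Emit:
servo_tool:
  rows:
    - [0, 0, -0.08, -0.25, -0.15, 0.1, 0]
    - [0, 0, -0.15, -0.49, -0.315, 0.2, 0]
    - [0, 0, -0.152, -0.49, -0.315, 0.29, 0]
    - [0, 0, -0.152, -0.49, -0.315, 0.29, 0]

```text
t: 1.6
ee_pos: [585.8, 79.8, 133.5]
orientation: [-0.333, -3.12, 0.001]
ft_force: [-0.7, 0.7, 0.7]
width: 0.3
grasp_force: 0.0
```

```bash
python3 -c "
from h import *
where(); print(frac(100,0,10)); im,d=ctrl.get_image('wrist'); cv2.imwrite('pics/w1.png',im[:,:,::-1])"
```

```text
t 1.6 box xyh [98.3  0.2 58.5] F [-0.7  0.7  0.7] q [ 0.12  0.45  1.75  0.    0.95 -1.24]
[-0.0007 -0.0027 -0.0009 -0.0097 -0.0006  0.2426]
```

View pics/w1.png

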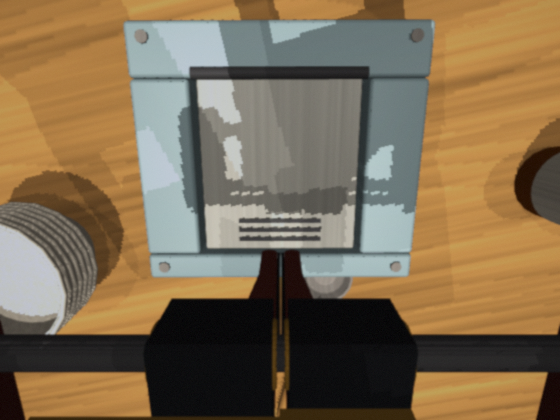

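The wrist view shows the tool aligned with the cover: the ribs at (280,229) are centred under the fingers at column 281. The camera sits on the hinge side.

Emit:
servo_tool:
  rows:
    - [0, -0.003, 0, -0.01, 0, 0.12, 0]
    - [0, -0.003, 0, -0.01, 0, 0.24, 0]
    - [0, -0.003, 0, -0.01, 0, 0.265, 0]
    - [0, -0.003, 0, -0.01, 0, 0.265, 0]

```text
t: 2.15
ee_pos: [589.6, 80.5, 83.2]
orientation: [0.328, 3.119, -0.0]
ft_force: [-0.5, 0.0, 0.8]
width: 0.6
grasp_force: 0.0
```

```bash
python3 -c "
from h import *
where(); print(frac(100,0,-5.5)); i=ctrl.camera_info('wrist'); c=-i['R'].T@i['t']; o=ctrl.get_obs(); print('cam in tool',Ro.from_rotvec(o['orientation']).inv().apply(c-o['ee_pos']))"
```

```text
t 2.15 box xyh [101.8   1.6   8.2] F [-0.5  0.   0.8] q [ 0.12  0.52  1.77 -0.    0.84 -1.24]
[ 0.0002  0.0034  0.001   0.0095 -0.0082  0.0682]
cam in tool [  76.9981585     0.29236516 -192.00768567]
```

Emit:
servo_tool:
  rows:
    - [0, 0, 0, 0, 0, 0.03, 0]
    - [0, 0, 0, 0, 0, 0.045, 0]
    - [0, 0, 0, 0, 0, 0.055, 0]
    - [0, 0, 0, 0, 0, 0.06, 0]
    - [0, 0, 0, 0, 0, 0.06, 0]

```text
t: 2.78
ee_pos: [589.6, 79.4, 70.3]
orientation: [0.33, 3.12, -0.001]
ft_force: [0.0, 0.1, 0.5]
width: 0.5
grasp_force: 0.0
```

Emit:
servo_tool:
  rows:
    - [0, 0, 0, 0, 0, 0.005, 0]
    - [0, 0, 0, 0, 0, 0.01, 0]
    - [0, 0, 0, 0, 0, 0.01, 0]

```text
t: 3.15
ee_pos: [589.6, 79.5, 68.3]
orientation: [0.33, 3.12, -0.001]
ft_force: [-0.2, 0.5, -0.1]
width: 0.4
grasp_force: 0.0
```

Run:
```python
from h import *
where()
im,d=ctrl.get_image('wrist'); cv2.imwrite('pics/w2.png',im[:,:,::-1])
where()
```

```text
t 3.15 box xyh [102.    0.6  -6.7] F [-0.2  0.5 -0.1] q [ 0.11  0.54  1.78 -0.    0.82 -1.24]
t 3.2 box xyh [102.    0.6  -6.7] F [-0.4  0.4  0.4] q [ 0.11  0.54  1.78 -0.    0.82 -1.24]
```

View pics/w2.png

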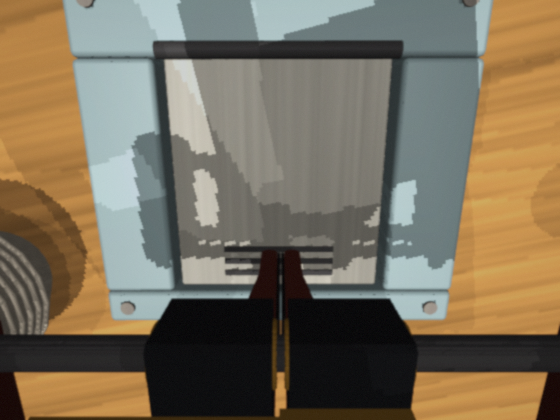

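The fingertips are over the ribs at about (282,255), with no force yet. I'll compare the cover height to the rim in the wrist depth.

```bash
cat >> h.py <<'E'
def cover():
    "heights above box top along cover by wrist depth"
    im,d,X=cloud('wrist'); q=X-H; x,y,h=q@e,q@f,q[...,2]
    ok=d>0
    for a in (15,35,55,75,95,112):
        m=ok&(abs(x-a)<5)&(abs(y)<45)&(abs(y)>20)&(abs(h)<30); print(a,m.sum(),np.median(h[m]).round(2) if m.any() else None)
    m=ok&(abs(abs(y)-80)<12)&(x>-20)&(x<110)&(abs(h)<30); print('rim',m.sum(),np.median(h[m]).round(2))
E
python3 -c "
from h import *
cover()"
```

```text
15 2244 0.77
35 1987 0.97
55 1825 1.11
75 1676 1.29
95 1557 1.55
112 1424 1.69
rim 24331 0.64
```

Emit:
servo_tool:
  rows:
    - [0, 0, 0, 0, 0, 0.005, 0]
    - [0, 0, 0, 0, 0, 0.005, 0]

```text
t: 3.5
ee_pos: [589.5, 79.5, 67.3]
orientation: [0.33, 3.12, -0.001]
ft_force: [-0.5, -0.7, 0.6]
width: 0.3
grasp_force: 0.0
```

```bash
python3 -c "
from h import *
where();cover()"
```

```text
t 3.5 box xyh [102.    0.6  -7.7] F [-0.5 -0.7  0.6] q [ 0.11  0.55  1.78 -0.    0.82 -1.24]
15 2251 0.76
35 1992 0.9
55 1856 1.11
75 1704 1.28
95 1587 1.53
112 1433 1.68
rim 24648 0.64
```

Run:
```python
from h import *
im,d,X=cloud('wrist'); q=X-H; P=np.stack([q@e,q@f,q[...,2]],-1)
for v in (246,250,254,258,262,270,280,290): print(v,d[v,281].round(0),[P[v,u].round(1).tolist() for u in (266,272,278,290)])
```

```text
246 196.0 [[96.7, -6.7, 1.8], [97.1, -3.4, 0.8], [96.7, -0.1, 1.7], [97.2, 6.5, 0.5]]
250 195.0 [[90.3, -5.8, 23.2], [90.1, -2.9, 23.6], [98.8, -0.1, 2.5], [90.3, 5.8, 23.0]]
254 172.0 [[90.5, -5.7, 27.5], [90.5, -2.8, 27.6], [91.9, 0.0, 24.3], [90.3, 5.7, 28.0]]
258 167.0 [[90.2, -5.5, 32.9], [90.3, -2.7, 32.8], [24.1, 0.9, 184.0], [89.8, 5.5, 33.8]]
262 164.0 [[90.1, -5.3, 37.5], [90.1, -2.6, 37.6], [91.9, 0.0, 33.5], [90.5, 5.5, 36.6]]
270 163.0 [[90.5, -5.0, 44.9], [90.2, -2.4, 45.6], [91.4, 0.1, 43.0], [89.6, 5.2, 46.8]]
280 162.0 [[89.8, -4.6, 55.5], [90.6, -2.3, 54.0], [92.3, 0.1, 50.7], [89.7, 4.9, 55.7]]
290 163.0 [[89.9, -4.3, 63.4], [90.1, -2.1, 63.1], [91.5, 0.2, 60.5], [90.2, 4.7, 63.0]]
```

The depth image shows the visible fingertips still about 20 mm above the cover, even though the TCP reads −7.7. The tips therefore sit higher than the nominal TCP, so I'll keep descending carefully, watching force.

Emit:
servo_tool:
  rows:
    - [0, 0, 0, 0, 0, 0.01, 0]
    - [0, 0, 0, 0, 0, 0.02, 0]
    - [0, 0, 0, 0, 0, 0.03, 0]
    - [0, 0, 0, 0, 0, 0.03, 0]

```text
t: 4.1
ee_pos: [589.4, 79.5, 61.1]
orientation: [0.33, 3.12, -0.001]
ft_force: [-0.8, 0.3, -0.2]
width: 0.3
grasp_force: 0.0
```

Run:
```python
from h import *
where();cover()
im,d,X=cloud('scene'); cv2.imwrite('pics/s2.png',cv2.resize(im[100:300,200:450,::-1],None,fx=3,fy=3));
```

```text
t 4.1 box xyh [101.9   0.6 -13.9] F [-0.8  0.3 -0.2] q [ 0.11  0.55  1.78 -0.    0.8  -1.24]
15 2392 0.75
35 2197 0.98
55 1979 1.13
75 1819 1.24
95 1669 1.55
112 1518 1.7
rim 26330 0.64
```

View pics/s2.png

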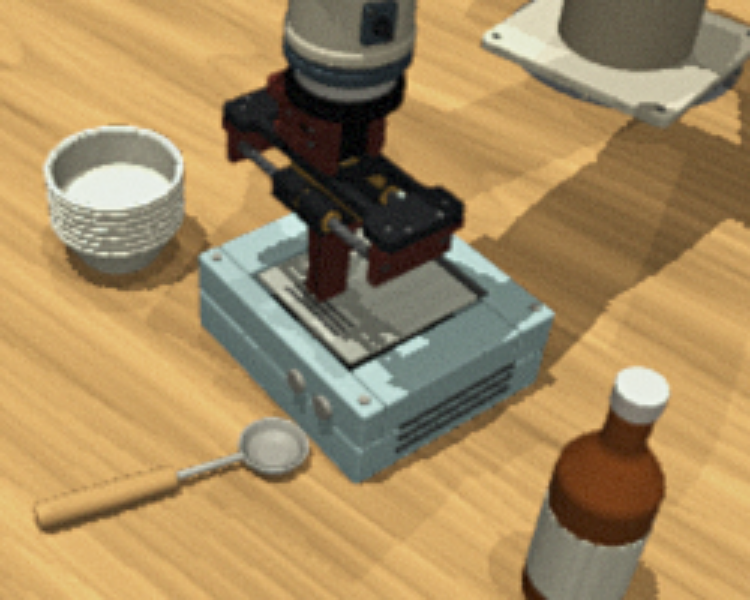

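The scene view shows the flat finger ends about 15 mm above the cover at the ribs (crop (325,295)). The tips therefore lie about 29 mm behind the reported TCP, and I'll continue down.

Emit:
servo_tool:
  rows:
    - [0, 0, 0, 0, 0, 0.03, 0]
    - [0, 0, 0, 0, 0, 0.06, 0]
    - [0, 0, 0, 0, 0, 0.065, 0]
    - [0, 0, 0, 0, 0, 0.065, 0]

```text
t: 4.7
ee_pos: [589.6, 79.5, 48.2]
orientation: [0.33, 3.12, -0.001]
ft_force: [-0.0, 0.6, -0.1]
width: 0.1
grasp_force: 0.0
```

Emit:
servo_tool:
  rows:
    - [0, 0, 0, 0, 0, 0.008, 0]
    - [0, 0, 0, 0, 0, 0.015, 0]
    - [0, 0, 0, 0, 0, 0.015, 0]

```text
t: 5.08
ee_pos: [589.9, 79.5, 45.6]
orientation: [0.33, 3.119, -0.001]
ft_force: [-0.7, 0.1, 2.6]
width: 0.5
grasp_force: 1.0
```

Run:
```python
from h import *
where();cover();print(ctrl.grasp_offset)
```

```text
t 5.075 box xyh [102.3   0.7 -29.4] F [-0.7  0.1  2.6] q [ 0.11  0.58  1.78 -0.    0.77 -1.24]
15 2920 0.6
35 2599 0.45
55 2319 0.36
75 2081 0.28
95 1927 0.21
112 1698 0.17
rim 30595 0.64
18.700000000000003
```

Contact at 2.6 N, with the cover about 1.3 mm down. I'll press about 4.8 mm more.

Emit:
servo_tool:
  rows:
    - [0, 0, 0, 0, 0, 0.01, 0]
    - [0, 0, 0, 0, 0, 0.018, 0]
    - [0, 0, 0, 0, 0, 0.024, 0]
    - [0, 0, 0, 0, 0, 0.024, 0]

```text
t: 5.62
ee_pos: [589.8, 79.5, 40.5]
orientation: [0.33, 3.12, -0.001]
ft_force: [1.4, 0.4, 2.5]
width: 0.5
grasp_force: 1.3
```

Run:
```python
from h import *
where();cover()
```

```text
t 5.625 box xyh [102.2   0.7 -34.5] F [1.4 0.4 2.5] q [ 0.11  0.59  1.79 -0.    0.77 -1.24]
15 3115 -0.21
35 2710 -1.38
55 2351 -2.59
75 2083 -3.79
95 1885 -4.87
112 1648 -5.89
rim 32075 0.65
```

Emit:
servo_tool:
  rows:
    - [0, 0, 0, 0, 0, -0.06, 0]
    - [0, 0, 0, -0.2, 0, -0.2, 0]
    - [0, 0, 0, -0.4, 0, -0.35, 0]
    - [0, 0, 0, -0.4, 0, -0.5, 0]
    - [0, 0, 0, -0.4, 0, -0.5, 0]
    - [0, 0, 0, -0.4, 0, -0.5, 0]
    - [0, 0, 0, -0.4, 0, -0.5, 0]
    - [0, 0, 0, -0.4, 0, -0.5, 0]
    - [0, 0, 0, -0.4, 0, -0.5, 0]
    - [0, 0, 0, -0.4, 0, -0.5, 0]

```text
t: 6.92
ee_pos: [667.4, 62.8, 140.7]
orientation: [0.33, 3.12, -0.001]
ft_force: [0.1, 0.3, -0.6]
width: 0.6
grasp_force: 0.0
```

```bash
cat >> h.py <<'E'
L=28.  # visible tips lie L mm behind the TCP
def tip(x,y,h,tilt=0): return frac(x-L*np.sin(tilt),y,h-L*np.cos(tilt),tilt)
E
python3 - <<'E'
from h import *
where(); im,d,X=cloud('scene'); cv2.imwrite('pics/s3.png',cv2.resize(im[100:300,200:450,::-1],None,fx=3,fy=3)); 
im,d,X=cloud('wrist');cv2.imwrite('pics/w3.png',im[:,:,::-1])
im,d,X=cloud('top'); 
q=X-H; x,y,h=q@e,q@f,q[...,2]
m=(d>0)&(abs(y)<16)&(abs(x-95)<30)&(h<-5)&(h>-45)
np.savez('w3.npz',X=X,im=im)
b=np.stack([x,y,h],-1)[m&(h>-20)]; print(len(b),b.mean(0) if len(b) else 0)
print(tip(95,0,20,.25), tip(95,0,-12,.25))
E
```

```text
t 6.925 box xyh [181.6   0.7  65.7] F [ 0.1  0.3 -0.6] q [ 0.08  0.54  1.56 -0.    1.03 -1.28]
7 [109.6756132    4.28621928 -15.21649133]
[-0.000e+00  1.696e-01  2.000e-04  4.697e-01 -3.200e-03  3.630e-01] [-0.000e+00  1.696e-01  2.000e-04  4.704e-01 -3.200e-03  5.230e-01]
```

View pics/s3.png

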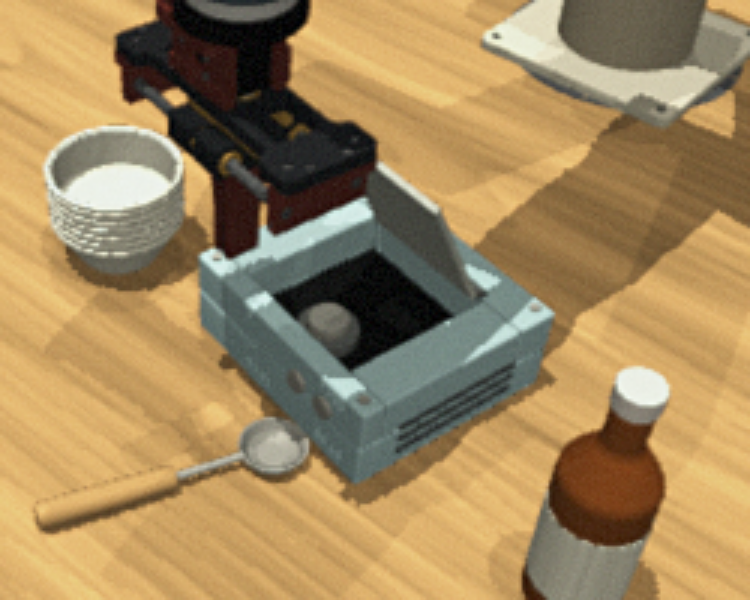

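The cover is open and the button is visible at crop (330,332). Now measure the button.

Run:
```python
from h import *
im,d,X=cloud('scene'); q=X-H; P=np.stack([q@e,q@f,q[...,2]],-1)
for u,v in ((310,209),(306,209),(314,209),(310,206)): print(P[v,u].round(1))
m=(d>0)&(abs(P[...,2]+13)<5)&(abs(P[...,1])<25)&(abs(P[...,0]-95)<25); b=P[m]; print(len(b),b.min(0),b.max(0),np.median(b,0))
print(tip(86,0,25,.2), tip(86,0,-7,.2))
```

```text
[102.   11.9 -10.5]
[106.7   4.  -14.4]
[ 92.3  14.  -14.2]
[ 96.1   4.4 -10.6]
135 [ 78.57964698 -14.85840229 -17.90664161] [110.7185519   16.85629437  -8.47590161] [ 97.12423064   2.9077006  -11.95863018]
[-0.000e+00  1.363e-01  3.000e-04  5.079e-01 -3.300e-03  3.396e-01] [-0.000e+00  1.363e-01  3.000e-04  5.086e-01 -3.300e-03  4.996e-01]
```

Emit:
servo_tool:
  rows:
    - [0, 0.07, 0, 0.1, 0, 0, 0]
    - [0, 0.136, 0, 0.2, 0, 0.1, 0]
    - [0, 0.136, 0, 0.4, 0, 0.2, 0]
    - [0, 0.136, 0, 0.508, 0, 0.34, 0]
    - [0, 0.136, 0, 0.508, 0, 0.42, 0]
    - [0, 0.136, 0, 0.508, 0, 0.48, 0]
    - [0, 0.136, 0, 0.508, 0, 0.48, 0]

```text
t: 8.0
ee_pos: [569.4, 83.8, 44.0]
orientation: [-0.31, -2.927, -0.031]
ft_force: [0.6, 0.3, -0.4]
width: 0.4
grasp_force: 0.0
```

Run:
```python
from h import *
where(); print(tip(86,0,-11,.2),tip(86,0,-16.5,.2))
```

```text
t 8.0 box xyh [ 81.4   0.7 -31. ] F [ 0.6  0.3 -0.4] q [ 0.09  0.64  1.68  0.07  1.01 -1.31]
[-0.      0.0003  0.0001 -0.0028 -0.0033  0.0375] [-0.      0.0003  0.0001 -0.0082 -0.0033  0.0644]
```

Emit:
servo_tool:
  rows:
    - [0, 0, 0, 0, 0, 0.02, 0]
    - [0, 0, 0, -0.003, 0, 0.038, 0]
    - [0, 0, 0, -0.005, 0, 0.05, 0]
    - [0, 0, 0, -0.005, 0, 0.05, 0]

```text
t: 8.5
ee_pos: [568.0, 84.2, 34.7]
orientation: [-0.31, -2.927, -0.031]
ft_force: [0.2, -0.8, 2.4]
width: 0.3
grasp_force: 0.9
```

Emit:
servo_tool:
  rows:
    - [0, 0, 0, -0.001, 0, 0.007, 0]
    - [0, 0, 0, -0.002, 0, 0.014, 0]
    - [0, 0, 0, -0.002, 0, 0.014, 0]

```text
t: 8.88
ee_pos: [567.9, 84.2, 31.8]
orientation: [-0.31, -2.928, -0.031]
ft_force: [1.8, -1.3, 3.4]
width: 0.2
grasp_force: 1.7
```

Run:
```python
from h import *
where()
```

```text
t 8.875 box xyh [ 79.8   0.7 -43.2] F [ 1.8 -1.3  3.4] q [ 0.09  0.66  1.69  0.07  0.99 -1.31]
```

Emit:
servo_tool:
  rows:
    - [0, 0, 0, -0.001, 0, 0.005, 0]
    - [0, 0, 0, -0.002, 0, 0.01, 0]
    - [0, 0, 0, -0.002, 0, 0.01, 0]

```text
t: 9.25
ee_pos: [567.9, 84.2, 29.7]
orientation: [-0.31, -2.927, -0.031]
ft_force: [1.0, -1.3, 3.7]
width: 0.6
grasp_force: 2.3
```

Emit:
servo_tool:
  rows:
    - [0, 0, 0, -0.001, 0, 0.005, 0]
    - [0, 0, 0, -0.002, 0, 0.01, 0]
    - [0, 0, 0, -0.002, 0, 0.01, 0]

```text
t: 9.62
ee_pos: [568.0, 84.2, 28.9]
orientation: [-0.31, -2.927, -0.031]
ft_force: [-0.4, -1.9, 14.7]
width: 0.4
grasp_force: 7.3
```

The button bottomed out: force jumped to 14.7 N with the travel stopped. Now I retract along the tool axis.

Emit:
servo_tool:
  rows:
    - [0, 0, 0, 0, 0, -0.2, 0]
    - [0, 0, 0, 0, 0, -0.5, 0]
    - [0, 0, 0, 0, 0, -0.8, 0]
    - [0, 0, 0, 0, 0, -1, 0]
    - [0, 0, 0, 0, 0, -1, 0]

```text
t: 10.25
ee_pos: [607.7, 76.1, 226.2]
orientation: [-0.31, -2.931, -0.033]
ft_force: [0.2, 0.7, 0.1]
width: 0.0
grasp_force: 0.0
```

Run:
```python
from h import *
where(); print(tip(110,0,170,0),tip(-20,0,150,0))
im,d,X=cloud('wrist'); q=X-H; P=np.stack([q@e,q@f,q[...,2]],-1)
im,d,X=cloud('scene'); q=X-H; S=np.stack([q@e,q@f,q[...,2]],-1)
for Q in(P,S):
  m=(abs(Q[...,1])<53)&(Q[...,2]>20)&(Q[...,2]<118)&(Q[...,0]>-30)&(Q[...,0]<60); b=Q[m]; print(len(b))
  if len(b): print(np.polyfit(b[:,2],b[:,0],1), b[:,2].max())
```

```text
t 10.25 box xyh [120.4   1.1 151.2] F [0.2 0.7 0.1] q [ 0.07  0.47  1.49  0.06  1.37 -1.3 ]
[ 0.001  -0.1302  0.0003  0.0421 -0.0057  0.0554] [ 1.000e-03 -1.302e-01  3.000e-04  6.604e-01 -5.700e-03  2.796e-01]
4530
[ 0.41127738 -1.227689  ] 114.0924682143226
805
[0.36840519 5.81165735] 115.17750497770271
```

Emit:
servo_tool:
  rows:
    - [0, -0.04, 0, 0.15, 0, 0, 0]
    - [0, -0.1, 0, 0.35, 0, 0.1, 0]
    - [0, -0.13, 0, 0.55, 0, 0.2, 0]
    - [0, -0.13, 0, 0.66, -0.005, 0.28, 0]
    - [0, -0.13, 0, 0.66, -0.005, 0.28, 0]

```text
t: 10.98
ee_pos: [464.8, 104.2, 192.5]
orientation: [-0.327, -3.114, 0.002]
ft_force: [0.2, -0.6, 0.1]
width: 0.2
grasp_force: 0.0
```

Run:
```python
from h import *
where(); print(tip(-10,0,92))
for th in np.arange(1.2,-.07,-.1): print(th.round(2), (tip(100*np.cos(th)-10,0,100*np.sin(th))-tip(-10,0,92))[3:].round(3))
```

```text
t 10.975 box xyh [-25.2  -1.3 117.5] F [ 0.2 -0.6  0.1] q [ 0.19  0.21  1.94  0.    1.   -1.17]
[-0.0016 -0.0068  0.0011 -0.0788  0.0072  0.2668]
1.2 [-0.181 -0.    -0.008]
1.1 [-0.227 -0.     0.012]
1.0 [-0.271 -0.     0.036]
0.9 [-0.312 -0.     0.065]
0.8 [-0.349 -0.     0.098]
0.7 [-0.384 -0.     0.134]
0.6 [-0.415 -0.     0.173]
0.5 [-0.441 -0.     0.216]
0.4 [-0.463 -0.     0.26 ]
0.3 [-0.481 -0.     0.307]
0.2 [-0.494  0.     0.356]
0.1 [-0.502  0.     0.405]
-0.0 [-0.505  0.     0.455]
```

Emit:
servo_tool:
  rows:
    - [0, -0.007, 0, -0.03, 0.007, 0.1, 0]
    - [0, -0.007, 0, -0.08, 0.007, 0.2, 0]
    - [0, -0.007, 0, -0.08, 0.007, 0.265, 0]
    - [0, -0.007, 0, -0.08, 0.007, 0.265, 0]

```text
t: 11.48
ee_pos: [483.6, 102.1, 140.4]
orientation: [0.331, 3.121, -0.002]
ft_force: [-0.8, -0.8, 0.9]
width: 0.5
grasp_force: 0.0
```

Emit:
servo_tool:
  rows:
    - [0, 0, 0, -0.1, 0, 0, 0]
    - [0, 0, 0, -0.181, 0, 0, 0]
    - [0, 0, 0, -0.227, 0, 0.012, 0]
    - [0, 0, 0, -0.271, 0, 0.036, 0]
    - [0, 0, 0, -0.312, 0, 0.065, 0]
    - [0, 0, 0, -0.349, 0, 0.098, 0]
    - [0, 0, 0, -0.384, 0, 0.134, 0]

```text
t: 12.35
ee_pos: [559.9, 86.3, 115.0]
orientation: [0.33, 3.118, -0.001]
ft_force: [-0.6, 0.8, 1.3]
width: 0.8
grasp_force: 0.7
```

Run:
```python
from h import *
where(); print(tip(65,0,65)[3:])
im,d,X=cloud('scene'); q=X-H; S=np.stack([q@e,q@f,q[...,2]],-1)
cv2.imwrite('pics/s4.png',cv2.resize(im[100:300,200:450,::-1],None,fx=3,fy=3))
for th in np.arange(.7,-.01,-.1): print(th.round(2), (tip(100*np.cos(th)-8,0,100*np.sin(th)))[3:].round(3))
```

```text
t 12.35 box xyh [71.6  1.1 40. ] F [-0.6  0.8  1.3] q [ 0.13  0.44  1.82 -0.    0.88 -1.23]
[ 0.0329 -0.0054  0.0146]
0.7 [ 0.017 -0.005  0.013]
0.6 [-0.013 -0.005  0.053]
0.5 [-0.039 -0.005  0.096]
0.4 [-0.06  -0.005  0.141]
0.3 [-0.077 -0.005  0.188]
0.2 [-0.089 -0.005  0.237]
0.1 [-0.097 -0.005  0.286]
0.0 [-0.099 -0.005  0.336]
```

View pics/s4.png

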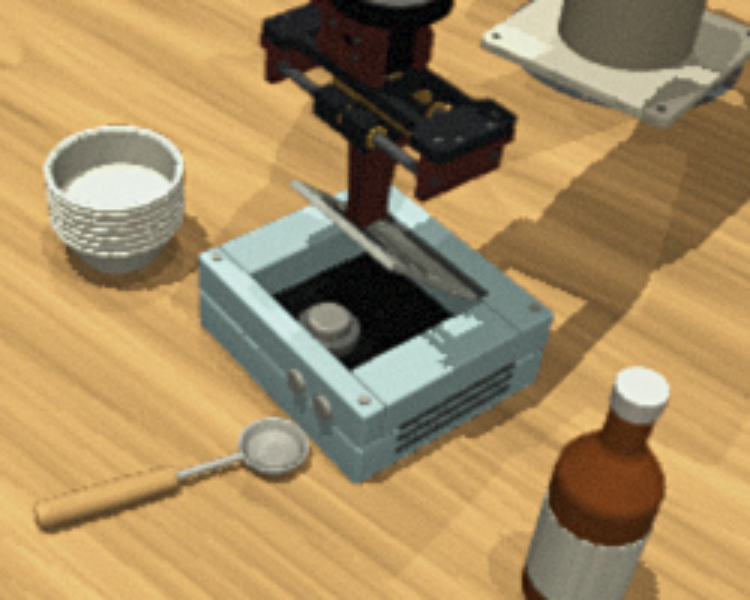

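The cover is half down with the fingers on its outer face. Continue along the arc.

Emit:
servo_tool:
  rows:
    - [0, 0, 0, -0.013, -0.005, 0.053, 0]
    - [0, 0, 0, -0.039, -0.005, 0.096, 0]
    - [0, 0, 0, -0.06, -0.005, 0.141, 0]
    - [0, 0, 0, -0.077, -0.005, 0.188, 0]
    - [0, 0, 0, -0.089, -0.005, 0.237, 0]
    - [0, 0, 0, -0.11, -0.005, 0.286, 0]
    - [0, 0, 0, -0.13, -0.005, 0.325, 0]
    - [0, 0, 0, -0.135, -0.005, 0.335, 0]
    - [0, 0, 0, -0.135, -0.005, 0.335, 0]

```text
t: 13.52
ee_pos: [586.3, 79.5, 48.5]
orientation: [0.33, 3.118, -0.001]
ft_force: [-1.7, -0.3, 1.8]
width: 0.3
grasp_force: 1.1
```

Run:
```python
from h import *
where(); cover()
```

```text
t 13.525 box xyh [ 98.8  -0.  -26.5] F [-1.7 -0.3  1.8] q [ 0.12  0.57  1.79 -0.    0.77 -1.24]
15 2740 1.04
35 2447 1.48
55 2254 1.95
75 2063 2.41
95 1903 2.96
112 1110 3.31
rim 29879 0.65
```

Nearly flush; press 8 mm more, to about the same TCP height (40.5) as the first press.

Emit:
servo_tool:
  rows:
    - [0, 0, 0, 0, 0, 0.012, 0]
    - [0, 0, 0, 0, 0, 0.024, 0]
    - [0, 0, 0, 0, 0, 0.036, 0]
    - [0, 0, 0, 0, 0, 0.041, 0]
    - [0, 0, 0, 0, 0, 0.041, 0]

```text
t: 14.2
ee_pos: [586.3, 79.6, 40.4]
orientation: [0.33, 3.118, -0.001]
ft_force: [-1.5, 0.0, 3.1]
width: 0.5
grasp_force: 1.3
```

Run:
```python
from h import *
where(); cover()
```

```text
t 14.2 box xyh [ 98.8   0.1 -34.6] F [-1.5  0.   3.1] q [ 0.12  0.58  1.79 -0.    0.76 -1.24]
15 2972 -0.26
35 2651 -1.49
55 2322 -2.83
75 2034 -4.08
95 1822 -5.24
112 1204 -6.22
rim 32766 0.65
```

The cover is at about −0.061, past the latch point. I'll lift straight up and check.

Emit:
servo_tool:
  rows:
    - [0, 0, 0, 0, 0, -0.03, 0]
    - [0, 0, 0, 0, 0, -0.1, 0]
    - [0, 0, 0, 0, 0, -0.3, 0]
    - [0, 0, 0, 0, 0, -0.5, 0]
    - [0, 0, 0, 0, 0, -0.7, 0]
    - [0, 0, 0, 0, 0, -0.8, 0]
    - [0, 0, 0, 0, 0, -0.8, 0]
    - [0, 0, 0, 0, 0, -0.8, 0]
    - [0, 0, 0, 0, 0, -0.8, 0]
    - [0, 0, 0, 0, 0, -0.8, 0]

```text
t: 15.5
ee_pos: [584.8, 79.7, 199.4]
orientation: [0.33, 3.12, -0.002]
ft_force: [-0.6, 0.3, -0.1]
width: 0.6
grasp_force: 0.0
```

Run:
```python
from h import *
where(); cover()
im,d=ctrl.get_image('scene'); cv2.imwrite('pics/s5.png',im[:,:,::-1])
```

```text
t 15.5 box xyh [ 9.730e+01 -1.000e-01  1.244e+02] F [-0.6  0.3 -0.1] q [ 0.12  0.36  1.71 -0.    1.07 -1.24]
15 713 0.86
35 693 0.91
55 664 1.19
75 615 1.17
95 604 1.48
112 583 1.68
rim 8446 0.61
```

View pics/s5.png

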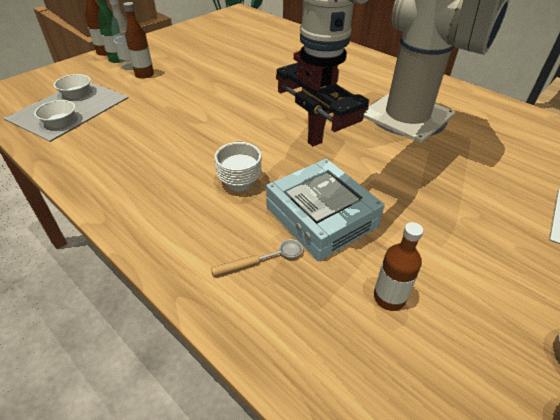

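The cover is shut and flush with the same profile as at the start. The bottle (395,265), bowls (239,167) and spoon (258,258) haven't moved, and the robot is clear.

```bash
python3 -c "
from workcell import ctrl
print(ctrl.close_job())"
```

```text
the job is handed in; nothing more can be done
None
```

I popped the cover open, pressed the reset button until it bottomed out, and pushed the cover down until it latched flush. The bottle, bowls and spoon are where they were, and the job is handed in at about 15.6 s.

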